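Unclip the chip-trap cover and draw out the screen

TASK

Open the chip trap: squeeze the two snap tabs on its cover together, lift the cover off and lay it, tabs up, squarely in the middle of the plywood board. Then press down on the chip screen inside and draw it along the floor, without lifting it, all the way out of the trap onto the apron in front. Leave the finger plane, the tailpiece and the rosin cake undisturbed.

Things in the scene. Friction and masses are not known exactly. Their poses are not given: they have to be found in the camera images.
- housing: the chip trap, a fixed grey metal box open on top and at its front (-x) once uncovered. Origin: centre of the box's underside on the bench; +x to its closed rear. Floor top at z = 10 mm, from x = -198 to 112 mm. Walls x = -68 to 68 mm, outer faces y = +-78 mm, inner +-72 mm, tops z = 42 mm. Behind the box at x = 94 mm an outlet stub, 40 mm high
- ledges (a point): middle between the two ledges (on the housing's middle line, z = 42 mm) that jut inward from the side walls; the tabs' hooks catch under them. Each is 24 mm long in x, 6 mm thick, and ends 24 mm from this point in y, leaving 48 mm free between them
- apron (a point): centre of the apron, on its upper face: the flat floor in front of the box, level with the floor inside (no step), 112 mm long in x and 119 mm wide in y between 6 mm high guides; a 10 mm high stop lip ends it 56 mm from this point in -x (away from the box). Axes as the housing's; this point lies 134 mm before the housing's origin
- cover_grip (a point): grip point of the loose clip-on steel cover (160 g): middle between its two black snap tabs, over its centre, 55 mm above its lower rim. z up, x, y as the housing's at the start. An upside-down tray 149 (x) by 169 (y) by 40 mm high whose rim stands on the housing's floor round the walls with 2.5 mm play; its front skirt shuts the front. Must rise 35 mm to clear the walls
- tab_pads (a point): same point as cover_grip, for the tabs: they stand up from the cover's top, which is 15 mm below this point, to 22 mm above it. Their finger pads are 26 mm wide in x, from 13 mm below to 15 mm above this point, outer faces 56 mm apart in y (38 mm when fully squeezed towards each other)
- tab_left (a joint): inward slide of the tab at the cover's +y side, m: 0 sprung out (hook caught), 0.009 fully squeezed; the spring needs 3 N to start and 7 N at the end. Both tabs must be in by 7 mm or more for the hooks to come free; they spring out when let go
- tab_right (a joint): the same for the tab at the cover's -y side
- screen_center (a point): centre (half-way up) of the loose chip screen lying on the housing's floor under the cover, 100 mm (x) by 110 mm (y) by 14 mm high, 150 g: a wooden frame 10 mm wide round a steel grille that lies 3.5 mm below the frame's top (so 3.5 mm above this point). Axes parallel to the housing's at the start; it slides along the housing's x
- board_top (a point): centre of the upper face of the fixed plywood board, 200 mm (x) by 220 mm (y), 9 mm thick, lying on the bench; x, y along its sides
- plane: brass finger plane, a bystander, 29 x 60 x 31 mm, loose on the bench before the board; origin at the centre of its underside
- tailpiece: black tailpiece, a bystander, 41 x 111 x 9 mm, loose on the bench behind the board; origin at the centre of its underside
- rosin: round rosin cake, a bystander, 45 mm across, 16 mm high, loose on the bench behind the housing; origin at the centre of its underside

How it is judged (in metres and radians):
On the way, in this order (a step that is already met when the one before it is completed fails the run):
1. with both tabs squeezed in, the cover is lifted clear of the trap (z of cover_grip in the frame of housing above 0.099 m and value of joint each of tab_left, tab_right above 0.005 m), for 0.1 s.
2. the cover lies on the board, let go, the tabs sprung out (horizontal distance between cover_grip and board_top below 0.025 m and z of cover_grip in the frame of board_top below 0.059 m and value of joint each of tab_left, tab_right below 0.002 m), for 0.2 s.
At the end, for the whole second after the job is handed in: The cover lies flat and tabs up on the plywood board, its centre within 25 mm of the board's centre and its sides within 0.17 rad of the board's; the screen lies flat on the apron's floor, wholly out of the box (its centre 122 to 145 mm in front of the housing's origin), inside the stop lip (horizontal distance between cover_grip and board_top below 0.025 m and z of cover_grip in the frame of board_top between 0.051 and 0.059 m and angle between each of cover_grip, screen_center's own z axis and vertical below 0.05 rad and angle between the x axis of cover_grip and the x axis of board_top, either way round below 0.17 rad and x of screen_center in the frame of housing between -0.145 and -0.122 m and z of screen_center in the frame of housing between 0.013 and 0.021 m); the robot touches nothing.
It fails at once if the screen is lifted off the floor (its centre more than 12 mm higher than it lay) (z of screen_center in the frame of housing above 0.029 m).
It fails at once if the finger plane is moved by more than 20 mm (distance of plane from where it was at the start of the episode above 0.02 m).
It fails at once if the tailpiece is moved by more than 20 mm (distance of tailpiece from where it was at the start of the episode above 0.02 m).
It fails at once if the rosin cake is moved by more than 20 mm (distance of rosin from where it was at the start of the episode above 0.02 m).
It also fails if it takes over 70 s, if anything falls off the work surface, if the arm or the gripper's body presses on something with over 40 N, if the wrist force passes 120 N, or if a joint passes its speed limit or range.

ROBOT

A 7-joint arm with a two-finger parallel gripper is mounted at the origin on a cart in front of the work surface, level with it; the furniture and walls round the work are solid. World frame = base frame: x ahead of the robot, y to its left, z up, the work surface at z = 0. Lengths are in mm, angles in rad, forces in N, time in s.
With the tool pointing down it reaches from about 425 to 825 mm from the base axis. Payload 3.6 kg.
Tool frame: the origin (TCP) lies on the centre line of the jaws, within the pads' length; the fingertips stand env.nose_length ahead of it and the grasp point (between the pads) lies 5 mm behind it (env.nose_length is the distance from the TCP to the fingertips, in mm); z points along the fingers, y is the direction in which the jaws open and shut (so a half turn about z gives the same grasp; the last joint's range is limited). The gripper opens to 85 mm and grips with 20 to 120 N. Pads are 22 mm wide; open, the fingers measure 114 mm over their backs; the gripper's body (76 mm by 85 mm) begins 54 mm behind the grasp point. The pads swing forward as they close: fully open they stand 13 mm farther back than shut.
Start: joints at [1.27, 0.615, -0.013, 1.423, 0.008, 1.103, -0.04], TCP at [176.393, -625.579, 245.297] pointing down, gripper open.
Joint ranges: [-3.12, 3.12], [-0.3, 2.06], [-1.34, 1.32], [0.26, 2.42], [-1.36, 4.5], [0.01, 1.98], [-2.84, 2.84]. Speed limits (rad/s): [2.79, 2.79, 3.14, 3.14, 3.14, 3.14, 3.14].

INTERFACE

Orientations are given as a rotation vector (axis times angle).
In Python, from station import env, cams gives the robot as it stands.
- The arm moves only by the tool step_arm, never from a script. Its argument "motion" is a list of rows, each a list of 3 entries, a list of its own where there are three numbers: the turn, a rotation vector about the tool's x, y, z in degrees, then the shift along the tool's x, y, z in mm, then the gripper command: -1 is shut, 1 is fully open, values between are in proportion. A call has 1 to 8 rows; each row shifts and turns the pose as measured when the row begins, along the tool's axes as they then stand; what a row does not reach is not made up. A row lasts 1/8 s, in which the tool goes at most 62.5 mm and 10.7 degrees, less where a joint would pass 70% of its speed; a pose out of reach is approached as far as the arm can. A call with a gripper value outside its range is refused whole. The fingers move at their own pace and stop on an object; "force" is the grip in N (left out, the last holds). Time passes only in rows, so rows that do not move let the fingers close. It gives the time, the measured TCP pose, the force and the opening at its end, in the units of the state.
- env.get_obs(): the state, without advancing time (a new reading comes with each control period).
- cams.get_image(name): name is "scene" or "top" or "wrist"; returns a dict with "frame" (400x640x3 uint8, blue, green, red), "mtx" (3x3 intrinsics, pixels), "world_from_camera" (4x4, takes a point from camera to world coordinates). Camera axes: x right, y down, z forward; pixel columns grow to the right and rows downward; lengths in mm; the calibration is good to about 2 mm. A picture is of the moment at which its call begins. There is no depth.
- env.hand_in(): hands the job in, once; it reports no verdict.
Trained networks look in the newest picture that a camera, given by its name, has taken for a name from the list of things; names that differ only in an ending like _2 or _b are one class to them, and where a whole thing is asked for, a point or a joint stands for the part that bears it (a point fixed in the world has none). Each returns a list of dicts, best first, with "confidence" (0 to 1); they miss things now and then, are a little off and sometimes report something else, mostly with a low value. They report only what shows in the picture. A call takes as long as a camera call.
- cams.masks_of(camera, query): "region" (400x640 bool, what is visible of it) and "box" ([left, top, right, bottom] in pixels, round what is visible of it).
- cams.mark_of(camera, query): "position" ([row, column] in pixels: a listed point, or the origin of a listed thing).
The state is a dict: "t": time; "joint_pos": joint angles; "qvel": joint speeds; "effort": joint torques, N m; "position": TCP position; "tcp_rot": TCP orientation; "contact_force": force on the tool from outside, world axes, zero at the start; "moment": the same for the moment, N m; "opening": finger opening in mm.
Only numpy, scipy, OpenCV 4.12 (cv2) and the standard library are available. Lean on these libraries where they do the work, as an engineer would, in place of code of your own. Each camera call takes 0.05 s, during which the arm holds its last target.

## Working session

There is one attempt and no reset: what is moved stays moved. The work goes in short steps, Python scripts to look and compute and a tool call to move; the robot and the scene stay as the last step left them, time stands still between calls to the robot, and variables do not carry over. Pictures are saved under pics/ and viewed, and the job is handed in when it is done.

Besides the shell and the picture viewer there is one more tool, called in YAML: its name, and indented under it one key for each argument. step_arm: Moves the arm, as the interface text tells. Its arguments: {"type":"object","properties":{"motion":{"type":"array"},"force":{"type":"number"}},"required":["motion"]}

```bash
ls; mkdir -p pics
cat > h.py <<'E'
import numpy as np, cv2
from station import env, cams
from scipy.spatial.transform import Rotation as R
def ray(im,px):
    K=np.array(im["mtx"]);T=np.array(im["world_from_camera"])
    d=T[:3,:3]@np.linalg.solve(K,[px[1],px[0],1.0]); return T[:3,3],d/np.linalg.norm(d)
def atz(im,px,z):
    o,d=ray(im,px); return o+d*(z-o[2])/d[2]
def tri(rays):
    A=np.zeros((3,3));b=np.zeros(3)
    for o,d in rays:
        P=np.eye(3)-np.outer(d,d);A+=P;b+=P@o
    p=np.linalg.solve(A,b); return p,[float(np.linalg.norm((np.eye(3)-np.outer(d,d))@(p-o))) for o,d in rays]
def proj(im,p):
    T=np.linalg.inv(np.array(im["world_from_camera"]));q=T[:3,:3]@np.array(p)+T[:3,3];q=np.array(im["mtx"])@q;return q[:2]/q[2]
E
python3 - <<'E'
from h import *
np.set_printoptions(precision=1,suppress=True)
names="housing ledges apron cover_grip tab_pads board_top plane tailpiece rosin screen_center".split()
ims={}
for c in ["scene","top","wrist"]:
    im=cams.get_image(c);cv2.imwrite(f"pics/a_{c}.png",im["frame"]);ims[c]=im
    print(c,np.array(im["world_from_camera"])[:3,3])
R_={}
for n in names:
    rr=[]
    for c in ims:
        m=cams.mark_of(c,n)
        if m: print(n,c,m[0]["position"],round(m[0]["confidence"],2),len(m)); 
        if m and m[0]["confidence"]>.4 and c!="x": rr.append(ray(ims[c],m[0]["position"]))
    if len(rr)>1: print("  ",n,*tri(rr))
print(env.get_obs(),env.nose_length)
E
```

```text
pics
scene [ 136.4 -552.1  616.3]
top [ 388.5  -27.5 1065.8]
wrist [ 241.9 -606.5  373.4]
housing top [198.3, 382.3] 0.39 1
apron scene [276.3, 310.8] 0.72 1
apron top [267.5, 386.6] 0.87 1
   apron [ 465.6 -174.2   14.1] [0.7151853780963006, 0.7151853780963874]
cover_grip scene [225.4, 354.9] 0.7 2
cover_grip top [198.7, 382.0] 0.82 1
   cover_grip [ 607.3 -161.4   61.9] [2.3641282153393655, 2.364128215339448]
tab_pads scene [222.4, 353.8] 0.62 1
tab_pads top [202.5, 381.9] 0.98 1
   tab_pads [ 598.7 -161.    74.7] [0.5996600486968905, 0.5996600486969882]
board_top scene [182.4, 264.9] 0.67 1
board_top top [210.1, 237.3] 0.57 1
   board_top [590.8 158.1  11.5] [4.327657771792882, 4.327657771792725]
plane scene [212.8, 219.0] 0.55 1
plane top [277.8, 239.8] 0.51 1
   plane [441.  150.8  -9.9] [5.07255080285585, 5.072550802855854]
tailpiece scene [168.8, 298.4] 0.73 1
tailpiece top [159.5, 229.3] 0.85 1
   tailpiece [722.9 183.2 -15.5] [1.5527744904616232, 1.55277449046165]
rosin scene [169.1, 298.1] 0.71 2
rosin top [160.2, 413.9] 0.57 1
   rosin [ 551.2 -153.4  273.7] [82.64722820119218, 82.64722820119225]
screen_center top [157.1, 412.7] 0.65 2
{'t': 1.65, 'joint_pos': array([ 1.3,  0.6, -0. ,  1.4,  0. ,  1.1, -0. ]), 'qvel': array([-0., -0., -0., -0., -0.,  0.,  0.]), 'effort': array([ -0. , -46.9,   0.3, -17.1,   0. ,   0. ,  -0. ]), 'position': array([ 176.4, -625.6,  245.3]), 'tcp_rot': array([-3.1, -0.4, -0. ]), 'contact_force': array([ 0.2,  0.3, -0.1]), 'moment': array([-0. , -0. , -0.1]), 'opening': 85.18024760671724} 14.0
```

View pics/a_scene.png

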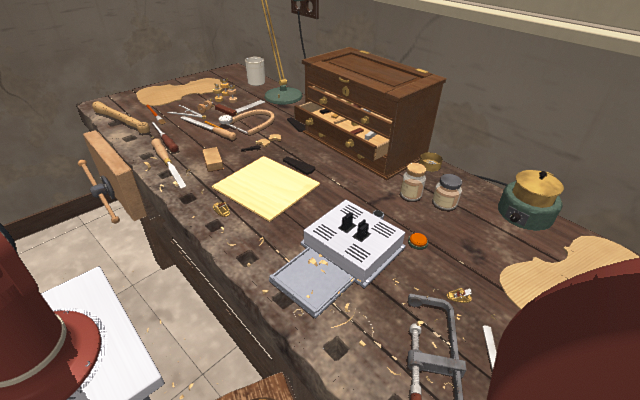

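View pics/a_top.png

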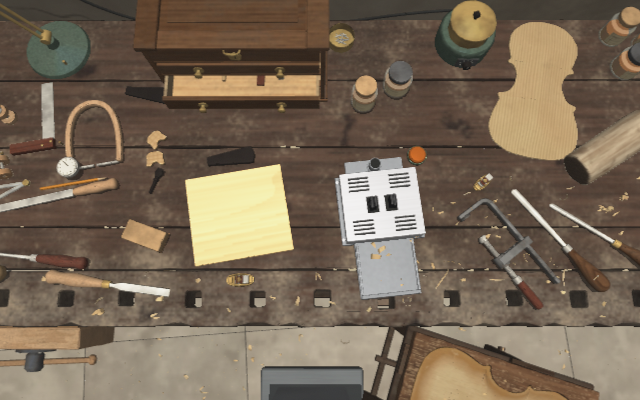

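Run:
```python
from h import *
im=cams.get_image("top");f=im["frame"]
cv2.imwrite("pics/crop1.png",cv2.resize(f[140:320,190:460],None,fx=2.9,fy=2.9,interpolation=cv2.INTER_CUBIC))
print(np.array(im["world_from_camera"]).round(3).tolist(),np.array(im["mtx"]).tolist())
o=env.get_obs();print(R.from_rotvec(o['tcp_rot']).as_matrix().round(3))
for q,z in [("cover_grip",40),("housing",10),("board_top",9),("apron",10)]:
    for m in cams.masks_of("top",q)[:1]:
        reg=np.array(m["region"]).astype(np.uint8);ys,xs=np.nonzero(reg)
        pts=np.array([atz(im,(y,x),z)[:2] for y,x in zip(ys,xs)],np.float32)
        print(q,m["confidence"],m["box"],cv2.minAreaRect(pts))
```

```text
[[-0.001, -0.976, 0.219, 388.476], [-1.0, 0.002, 0.004, -27.509], [-0.004, -0.219, -0.976, 1065.787], [0.0, 0.0, 0.0, 1.0]] [[478.34180947741027, 0.0, 317.1259153775633], [0.0, 478.34180947741027, 196.64423285996796], [0.0, 0.0, 1.0]]
[[ 0.962  0.271  0.   ]
 [ 0.271 -0.962  0.   ]
 [ 0.    -0.    -1.   ]]
cover_grip 0.63 [338.4, 165.5, 427.7, 244.1] ((602.51953125, -164.49331665039062), (157.62435913085938, 175.27426147460938), 6.048643589019775)
housing 0.72 [336.4, 158.4, 426.8, 297.8] ((560.758544921875, -164.8529052734375), (312.4059753417969, 178.12669372558594), 7.795399188995361)
board_top 0.92 [186.9, 164.4, 291.8, 266.5] ((587.59326171875, 152.8295440673828), (202.7682342529297, 222.52113342285156), 10.24219799041748)
apron 0.6 [334.2, 158.7, 421.0, 298.3] ((559.4263305664062, -153.6217041015625), (312.4882507324219, 158.37252807617188), 6.172490119934082)
```

```bash
cat >> h.py <<'E'
def go(p,yaw):
    o=env.get_obs();M=R.from_rotvec(o['tcp_rot']).as_matrix()
    c,s=np.cos(np.radians(yaw)),np.sin(np.radians(yaw))
    T=np.array([[c,s,0],[s,-c,0],[0,0,-1.]])
    w=R.from_matrix(M.T@T).as_rotvec()*180/np.pi
    d=np.array(p)-o['position']
    print("t",round(o['t'],2),"pos",o['position'].round(1),"turn",w.round(2),"shift",(M.T@d).round(1),"shift in target axes",(T.T@d).round(1),"F",o['contact_force'].round(1),"open",round(o['opening'],1))
E
python3 - <<'E'
from h import *
go([570,-164,190],6)
E
```

```text
t 1.9 pos [ 176.4 -625.6  245.3] turn [-0.   -0.    9.74] shift [ 504.1 -337.5   55.4] shift in target axes [ 439.7 -417.9   55.3] F [-0.5 -0.1 -0.8] open 85.6
```

step_arm:
  motion:
    - [[0,0,9.7],[50,-33,5],1]
    - [[0,0,0],[44,-42,5],1]
    - [[0,0,0],[44,-42,5],1]
    - [[0,0,0],[44,-42,5],1]
    - [[0,0,0],[44,-42,5],1]
    - [[0,0,0],[44,-42,5],1]
    - [[0,0,0],[44,-42,5],1]
    - [[0,0,0],[44,-42,5],1]
  force: 30

```text
t: 2.9
position: [499.0, -257.2, 204.0]
tcp_rot: [3.129, 0.133, 0.004]
contact_force: [1.4, -1.0, -0.0]
opening: 85.1
```

Run:
```python
from h import *
go([570,-164,190],6)
```

```text
t 2.9 pos [ 499.  -257.2  204. ] turn [ 0.56 -0.12 -1.13] shift [ 78.6 -87.   13.3] shift in target axes [ 80.3 -85.3  14. ] F [ 1.4 -1.  -0. ] open 85.1
```

step_arm:
  motion:
    - [[0.5,0,-1],[40,-43,6],1]
    - [[0,0,0],[40,-43,6],1]
    - [[0,0,0],[0,0,0],1]

```text
t: 3.28
position: [577.0, -153.3, 191.4]
tcp_rot: [-3.134, -0.18, -0.01]
contact_force: [-0.1, -1.0, -0.2]
opening: 85.8
```

Run:
```python
from h import *
go([570,-164,190],6)
im=cams.get_image("wrist");cv2.imwrite("pics/b_wrist.png",im["frame"])
np.save("b.npy",{"im":{k:im[k] for k in("mtx","world_from_camera")},"m":{n:cams.mark_of("wrist",n) for n in ["tab_pads","cover_grip"]}},allow_pickle=True)
print(np.load("b.npy",allow_pickle=True).item()["m"],np.array(im["world_from_camera"]).round(2).tolist())
```

```text
t 3.27 pos [ 577.  -153.3  191.4] turn [-0.15 -0.38  0.57] shift [-8.1  9.8  1.3] shift in target axes [-8.   9.9  1.4] F [-0.1 -1.  -0.2] open 85.8
{'tab_pads': [{'position': [163.1, 335.7], 'confidence': 0.64}], 'cover_grip': [{'position': [166.3, 335.6], 'confidence': 0.7}, {'position': [20.4, 455.6], 'confidence': 0.17}]} [[0.11, -0.96, -0.26, 643.89], [-0.99, -0.11, -0.03, -145.59], [-0.0, 0.26, -0.97, 320.98], [0.0, 0.0, 0.0, 1.0]]
```

View pics/b_wrist.png

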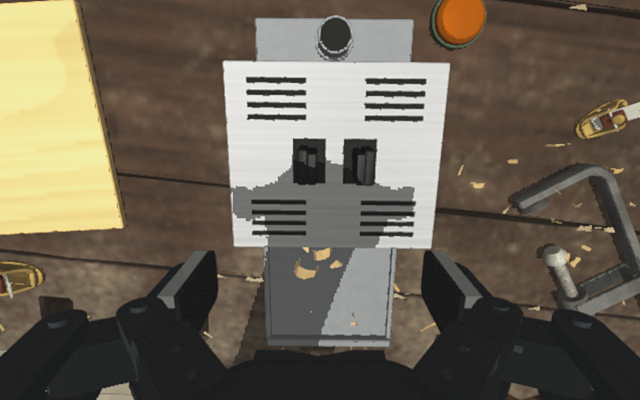

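step_arm:
  motion:
    - [[0,0,0.5],[21,8,40],1]
    - [[0,0,0],[0,0,0],1]

```text
t: 3.68
position: [593.6, -173.4, 152.3]
tcp_rot: [3.132, 0.135, 0.006]
contact_force: [-0.7, -0.4, -0.5]
opening: 85.4
```

Run:
```python
from h import *
im=cams.get_image("wrist");cv2.imwrite("pics/c_wrist.png",im["frame"])
m={n:cams.mark_of("wrist",n) for n in ["tab_pads","cover_grip"]}
b=np.load("b.npy",allow_pickle=True).item()
print(m)
for n in m:
    if m[n]: print(n,tri([ray(b["im"],b["m"][n][0]["position"]),ray(im,m[n][0]["position"])]), atz(b["im"],b["m"][n][0]["position"],65),atz(im,m[n][0]["position"],65))
mk=cams.masks_of("wrist","cover_grip")[0]
reg=np.array(mk["region"]).astype(np.uint8);ys,xs=np.nonzero(reg)
# edges of top white plate: fit lines to left/right silhouette
pts=np.array([atz(im,(y,x),50)[:2] for y,x in zip(ys,xs)],np.float32)
print(mk["confidence"],cv2.minAreaRect(pts))
go([600,-160,120],6)
```

```text
{'tab_pads': [{'position': [195.6, 301.9], 'confidence': 0.83}], 'cover_grip': [{'position': [198.0, 303.5], 'confidence': 0.66}]}
tab_pads (array([ 603.73719801, -161.60007745,   71.7905906 ]), [0.03651793253906994, 0.03651793253918094]) [ 602.61932079 -162.06593945   65.        ] [ 601.9069014  -161.41622858   65.        ]
cover_grip (array([ 599.76448344, -162.49571672,   62.71243493]), [0.05694778912096425, 0.05694778912099217]) [ 600.19044193 -162.3009453    65.        ] [ 600.36887973 -162.58052793   65.        ]
0.7 ((602.0291137695312, -161.87335205078125), (149.91995239257812, 168.9781951904297), 6.0028486251831055)
t 3.88 pos [ 596.  -172.7  157.2] turn [ 0.51 -0.7  -0.98] shift [  4.7 -12.7  37.2] shift in target axes [  5.3 -12.2  37.2] F [ 0.1  0.3 -0.5] open 85.3
```

View pics/c_wrist.png

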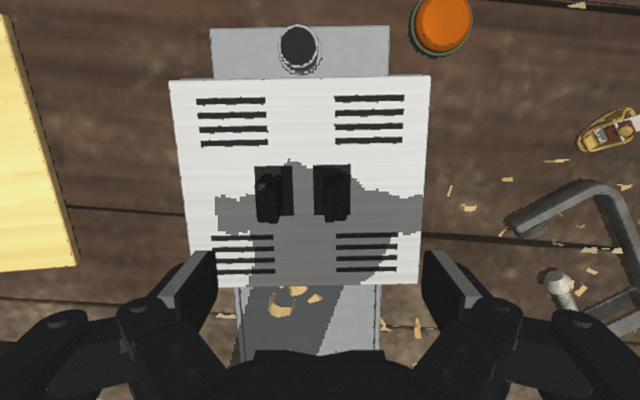

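step_arm:
  motion:
    - [[0.5,-0.7,-1],[6,-11,15],1]
    - [[0,0,0],[0,0,10],1]
    - [[0,0,0],[0,0,0],1]
    - [[0,0,0],[0,0,0],1]

```text
t: 4.38
position: [601.7, -160.2, 132.8]
tcp_rot: [-3.137, -0.168, -0.003]
contact_force: [0.4, -0.5, -0.5]
opening: 85.5
```

Run:
```python
from h import *
go([601.5,-162,68],6)
```

```text
t 4.38 pos [ 601.7 -160.2  132.8] turn [ 0.   -0.12  0.12] shift [-0.5  1.8 64.8] shift in target axes [-0.3  1.8 64.8] F [ 0.4 -0.5 -0.5] open 85.5
```

step_arm:
  motion:
    - [[0,0,0],[0,2,30],1]
    - [[0,0,0],[0,0,20],1]
    - [[0,0,0],[0,0,10],1]
    - [[0,0,0],[0,0,0],1]

```text
t: 4.88
position: [603.4, -163.2, 73.0]
tcp_rot: [3.135, 0.167, 0.009]
contact_force: [-0.1, -0.2, 0.2]
opening: 85.6
```

Run:
```python
from h import *
go([601.5,-162,68],6)
im=cams.get_image("wrist");cv2.imwrite("pics/d_wrist.png",im["frame"])
im=cams.get_image("scene");cv2.imwrite("pics/d_scene.png",cv2.resize(im["frame"][150:350,240:480],None,fx=3,fy=3))
```

```text
t 4.88 pos [ 603.4 -163.2   73. ] turn [ 0.12 -0.33  0.09] shift [-1.8 -1.4  5. ] shift in target axes [-1.7 -1.4  5. ] F [-0.1 -0.2  0.2] open 85.6
```

View pics/d_wrist.png

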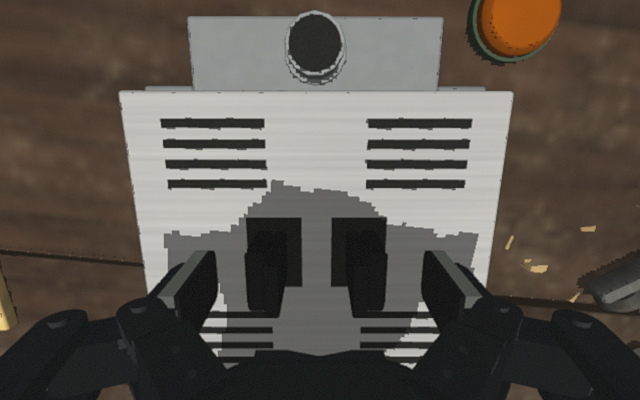

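View pics/d_scene.png

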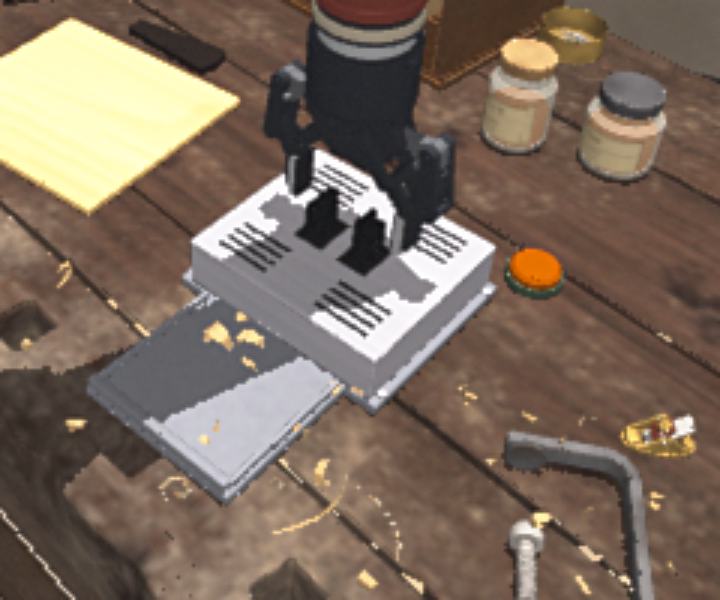

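step_arm:
  motion:
    - [[0,-0.3,0],[-2,-1,6.5],1]
    - [[0,0,0],[0,0,0],1]
    - [[0,0,0],[0,0,0],-0.5]
    - [[0,0,0],[0,0,0],-0.5]
    - [[0,0,0],[0,0,0],-0.5]
    - [[0,0,0],[0,0,0],-0.5]
  force: 30

```text
t: 5.72
position: [603.9, -162.4, 71.6]
tcp_rot: [3.134, 0.166, 0.012]
contact_force: [0.4, 1.0, -1.9]
opening: 35.2
```

Run:
```python
from h import *
go([601.5,-162,68],6)
im=cams.get_image("wrist");cv2.imwrite("pics/e_wrist.png",im["frame"])
```

```text
t 5.72 pos [ 603.9 -162.4   71.6] turn [ 0.22 -0.43  0.08] shift [-2.4 -0.7  3.5] shift in target axes [-2.3 -0.7  3.6] F [ 0.4  1.  -1.9] open 35.2
```

View pics/e_wrist.png

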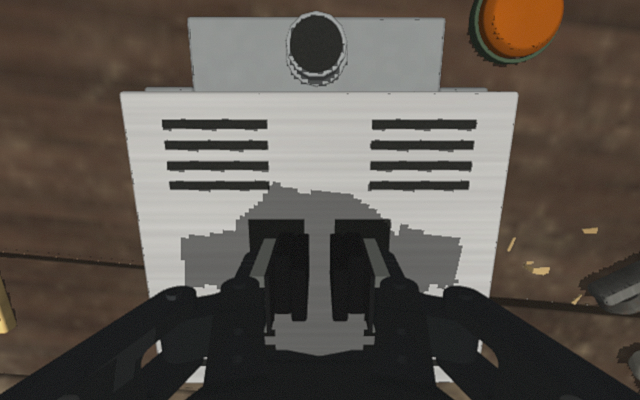

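step_arm:
  motion:
    - [[0,0,0],[0,0,0],-1]
    - [[0,0,0],[0,0,-10],-1]
    - [[0,0,0],[0,0,-15],-1]
    - [[0,0,0],[0,0,-20],-1]
    - [[0,0,0],[0,0,-30],-1]
    - [[0,0,0],[0,0,-20],-1]
    - [[0,0,0],[0,0,0],-1]
  force: 35

```text
t: 6.65
position: [602.9, -162.3, 171.8]
tcp_rot: [3.133, 0.166, 0.012]
contact_force: [0.7, 0.0, -2.3]
opening: 33.8
```

Run:
```python
from h import *
go([590,155,160],10)
for c in ["wrist","scene","top"]:
    im=cams.get_image(c);cv2.imwrite(f"pics/f_{c}.png",im["frame"])
    if c=="top":
        print("screen",cams.mark_of("top","screen_center"))
        for q,z in [("board_top",9),("screen_center",24)]:
          for m in cams.masks_of("top",q)[:1]:
            reg=np.array(m["region"]).astype(np.uint8);ys,xs=np.nonzero(reg)
            pts=np.array([atz(im,(y,x),z)[:2] for y,x in zip(ys,xs)],np.float32)
            print(q,m["confidence"],m["box"],cv2.minAreaRect(pts))
```

```text
t 6.65 pos [ 602.9 -162.3  171.8] turn [ 0.25 -0.42 -3.93] shift [  20.7 -316.9   10.6] shift in target axes [  42.4 -314.7   11.8] F [ 0.7  0.  -2.3] open 33.8
screen [{'position': [264.3, 388.8], 'confidence': 0.71}]
board_top 0.66 [183.5, 160.0, 291.9, 264.7] ((587.7611083984375, 153.59176635742188), (203.09954833984375, 223.28358459472656), 9.724489212036133)
```

View pics/f_wrist.png

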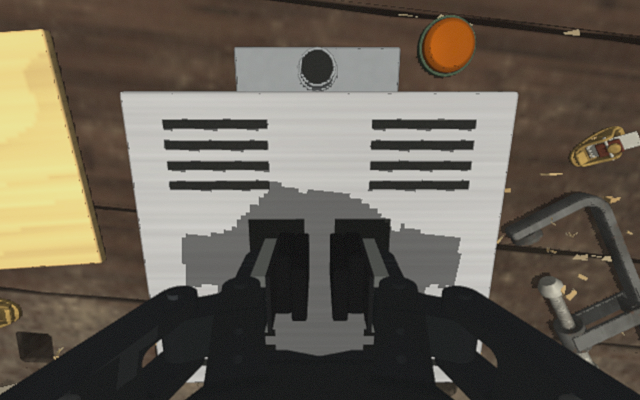

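View pics/f_scene.png

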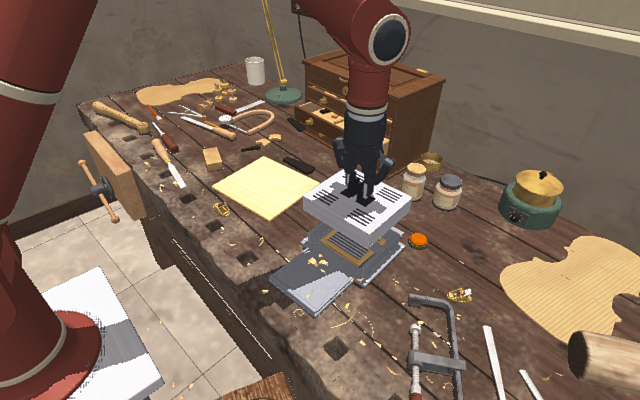

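View pics/f_top.png

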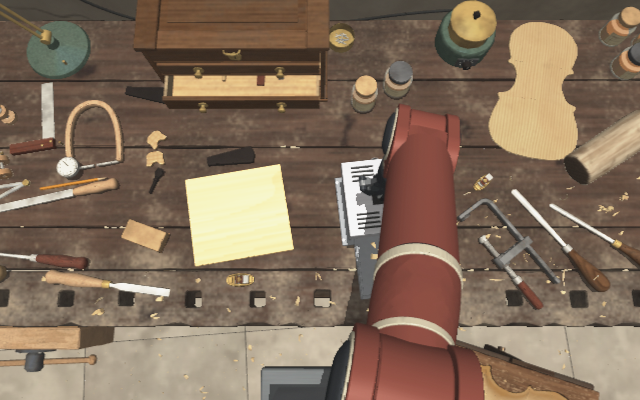

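step_arm:
  motion:
    - [[0,0,0],[2,-30,0],-1]
    - [[0,0,-3.9],[3,-50,0],-1]
    - [[0,0,0],[6,-50,0],-1]
    - [[0,0,0],[6,-50,0],-1]
    - [[0,0,0],[6,-50,0],-1]
    - [[0,0,0],[6,-40,0],-1]
    - [[0,0,0],[3,-20,0],-1]
    - [[0,0,0],[0,0,0],-1]

```text
t: 7.95
position: [585.9, 135.2, 160.2]
tcp_rot: [3.126, 0.269, -0.014]
contact_force: [0.4, -0.6, -1.4]
opening: 33.6
```

Run:
```python
from h import *
go([590,154,100],10)
```

```text
t 7.95 pos [585.9 135.2 160.2] turn [ 0.19  0.54 -0.17] shift [  7.8 -18.   60.1] shift in target axes [  7.2 -17.8  60.2] F [ 0.4 -0.6 -1.4] open 33.6
```

step_arm:
  motion:
    - [[0,0.5,0],[7,-18,20],-1]
    - [[0,0,0],[0,0,20],-1]
    - [[0,0,0],[0,0,10],-1]
    - [[0,0,0],[0,0,0],-1]

```text
t: 8.45
position: [592.2, 142.3, 108.8]
tcp_rot: [3.12, 0.247, 0.001]
contact_force: [1.0, 0.1, -0.7]
opening: 33.4
```

Run:
```python
from h import *
go([590,154,71],10)
for c in ["wrist","scene"]:
    im=cams.get_image(c);cv2.imwrite(f"pics/g_{c}.png",im["frame"] if c=="wrist" else cv2.resize(im["frame"][90:290,150:410],None,fx=3,fy=3))
    print(c,cams.mark_of(c,"cover_grip"),cams.mark_of(c,"board_top"))
```

```text
t 8.45 pos [592.2 142.3 108.8] turn [ 0.69  0.03 -0.94] shift [ -0.3 -12.3  37.7] shift in target axes [ -0.2 -11.9  37.8] F [ 1.   0.1 -0.7] open 33.4
wrist [{'position': [268.9, 318.0], 'confidence': 0.63}] []
scene [{'position': [158.5, 264.9], 'confidence': 0.92}] [{'position': [181.3, 264.8], 'confidence': 0.64}]
```

View pics/g_wrist.png

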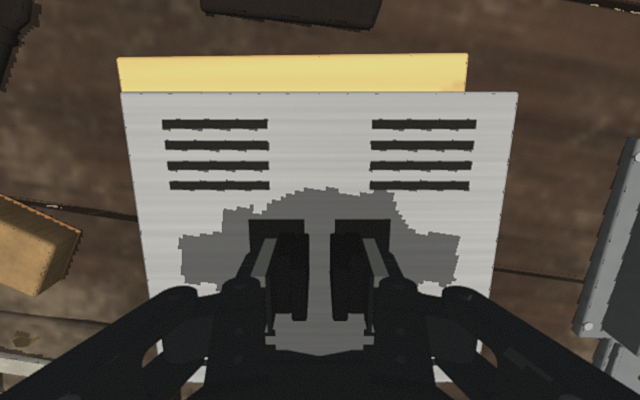

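View pics/g_scene.png

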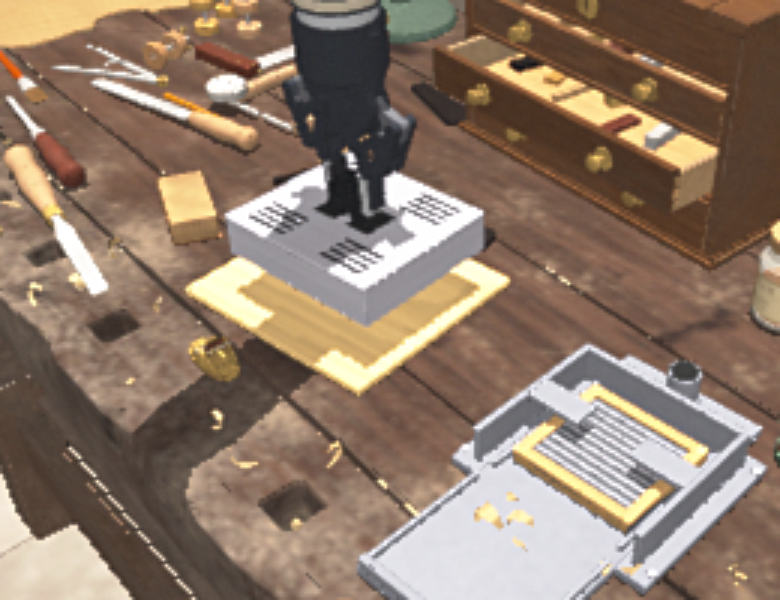

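Run:
```python
from h import *
im=cams.get_image("wrist")
a=atz(im,(57,118),9);b=atz(im,(53,467),9);m=(a+b)/2;u=(b-a)/np.linalg.norm(b-a)
n=np.array([u[1],-u[0],0]);n*=np.sign(n[0]);print(a,b,np.linalg.norm(b-a),m-100*n,np.degrees(np.arctan2(n[1],n[0])))
c=[atz(im,p,91) for p in [(93,121),(93,517)]];print(c,np.linalg.norm(c[0]-c[1]))
go([590,154,71],10)
```

```text
[667.0218254  283.33939742   9.        ] [704.58307608  68.04498062   9.        ] 218.54641030728519 [587.29046123 158.50533584   9.        ] 9.896477245091646
[array([650.52433804, 237.14837127,  91.        ]), array([676.90878351,  74.78023356,  91.        ])] 164.497875687857
t 8.8 pos [592.7 144.7 110.2] turn [ 0.6  -0.15 -0.78] shift [ -1.3 -10.   39.1] shift in target axes [-1.  -9.6 39.2] F [-0.9 -1.1 -1.5] open 33.5
```

step_arm:
  motion:
    - [[0.6,0,-0.8],[-2,-12,15],-1]
    - [[0,0,0],[0,0,10],-1]
    - [[0,0,0],[0,0,0],-1]
    - [[0,0,0],[0,0,0],-1]

```text
t: 9.3
position: [588.1, 157.9, 83.0]
tcp_rot: [-3.128, -0.278, -0.003]
contact_force: [0.2, -0.5, -2.0]
opening: 33.8
```

Run:
```python
from h import *
go([589,156,71],10)
```

```text
t 9.3 pos [588.1 157.9  83. ] turn [-0.08 -0.1   0.17] shift [ 0.6  2.  12. ] shift in target axes [ 0.6  2.  12. ] F [ 0.2 -0.5 -2. ] open 33.8
```

step_arm:
  motion:
    - [[0,0,0],[1,2,6],-1]
    - [[0,0,0],[0,0,4],-1]
    - [[0,0,0],[0,0,2],-1]
    - [[0,0,0],[0,0,1],-1]
    - [[0,0,0],[0,0,0],-1]

```text
t: 9.93
position: [590.3, 155.6, 70.8]
tcp_rot: [-3.128, -0.277, -0.006]
contact_force: [-0.5, -0.1, -1.3]
opening: 33.5
```

Run:
```python
from h import *
go([589,156,71],10)
```

```text
t 9.93 pos [590.3 155.6  70.8] turn [-0.06 -0.21  0.12] shift [-1.2 -0.7 -0.2] shift in target axes [-1.2 -0.7 -0.2] F [-0.5 -0.1 -1.3] open 33.5
```

step_arm:
  motion:
    - [[0,0,0],[0,0,1.5],-1]
    - [[0,0,0],[0,0,1],-1]
    - [[0,0,0],[0,0,0],-1]

```text
t: 10.3
position: [590.6, 155.6, 70.6]
tcp_rot: [-3.128, -0.277, -0.007]
contact_force: [0.6, 0.5, 0.2]
opening: 33.5
```

Run:
```python
from h import *
go([589,156,71],10)
im=cams.get_image("scene");cv2.imwrite("pics/i_scene.png",cv2.resize(im["frame"][90:290,150:410],None,fx=3,fy=3))
```

```text
t 10.3 pos [590.6 155.6  70.6] turn [-0.06 -0.27  0.11] shift [-1.5 -0.7 -0.4] shift in target axes [-1.5 -0.7 -0.4] F [0.6 0.5 0.2] open 33.5
```

View pics/i_scene.png

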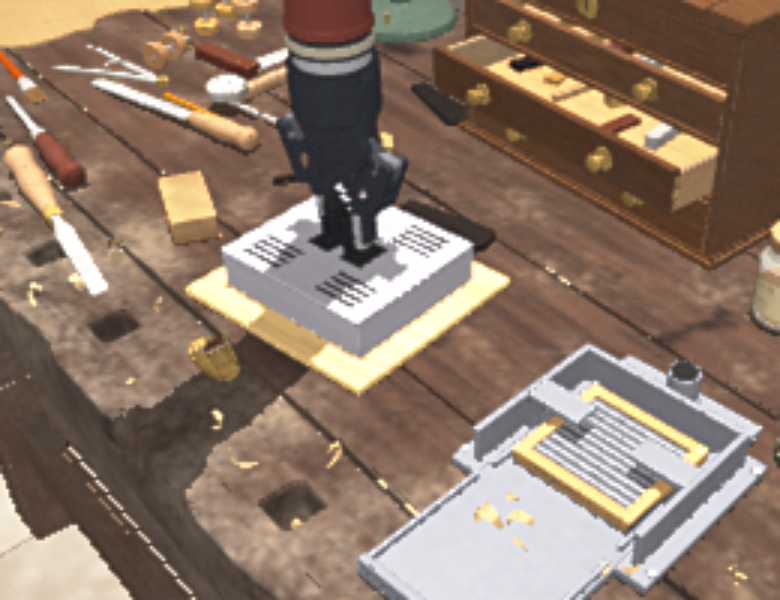

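step_arm:
  motion:
    - [[0,0,0],[0,0,0],1]
    - [[0,0,0],[0,0,0],1]
    - [[0,0,0],[0,0,0],1]
    - [[0,0,0],[0,0,0],1]
    - [[0,0,0],[0,0,-20],1]
    - [[0,0,0],[0,0,-40],1]
    - [[0,0,0],[0,0,-50],1]
    - [[0,0,0],[0,0,0],1]

```text
t: 11.35
position: [591.0, 155.6, 182.9]
tcp_rot: [-3.128, -0.277, -0.009]
contact_force: [0.2, -0.1, -1.2]
opening: 85.4
```

Run:
```python
from h import *
for c in ["wrist","top"]:
    im=cams.get_image(c);cv2.imwrite(f"pics/j_{c}.png",im["frame"])
    for q,z in [("cover_grip",49),("board_top",9),("screen_center",24)]:
        for m in cams.masks_of(c,q)[:1]:
            reg=np.array(m["region"]).astype(np.uint8);ys,xs=np.nonzero(reg)
            pts=np.array([atz(im,(y,x),z)[:2] for y,x in zip(ys,xs)],np.float32)
            print(c,q,m["confidence"],m["box"],cv2.minAreaRect(pts))
    for q,z in [("cover_grip",64),("screen_center",17),("apron",10)]:
        for m in cams.mark_of(c,q): print(q,m,atz(im,m["position"],z))
o=np.array([602,-161.9])-0; go([602,-161.9,200],6)
```

```text
wrist cover_grip 0.81 [205.8, 98.0, 433.7, 277.5] ((589.3076171875, 155.69110107421875), (149.67681884765625, 169.9571075439453), 10.178781509399414)
wrist board_top 0.62 [188.1, 67.3, 448.9, 282.2] ((587.3115234375, 155.7592315673828), (199.11404418945312, 219.5771484375), 9.808749198913574)
wrist screen_center 0.57 [593.8, 172.5, 640.0, 283.6] ((599.653564453125, -126.79837036132812), (101.05108642578125, 43.71010208129883), 6.141650199890137)
cover_grip {'position': [199.7, 319.4], 'confidence': 0.6} [588.83617465 155.69525789  64.        ]
apron {'position': [349.0, 609.5], 'confidence': 0.97} [ 468.55560555 -171.60454573   10.        ]
top cover_grip 0.8 [216.3, 168.7, 281.1, 248.2] ((590.3019409179688, 131.0393829345703), (155.07705688476562, 128.61424255371094), 9.884419441223145)
top board_top 0.91 [222.1, 163.4, 294.4, 261.8] ((591.8934326171875, 121.5711441040039), (204.56495666503906, 160.61508178710938), 8.366393089294434)
top screen_center 0.85 [355.7, 183.0, 406.7, 231.3] ((600.5455932617188, -162.48521423339844), (103.39681243896484, 112.5916976928711), 5.935699939727783)
cover_grip {'position': [205.6, 236.4], 'confidence': 0.92} [594.18737164 149.18968243  64.        ]
cover_grip {'position': [208.6, 382.5], 'confidence': 0.69} [ 587.16191897 -162.94637418   64.        ]
screen_center {'position': [207.9, 383.0], 'confidence': 0.96} [ 598.07557653 -170.46587476   17.        ]
apron {'position': [266.6, 387.3], 'confidence': 0.91} [ 468.4661455  -176.77966703   10.        ]
t 12.05 pos [588.  154.8 178. ] turn [0.01 0.28 4.12] shift [-42.  314.3 -21.8] shift in target axes [-19.2 316.5 -22. ] F [-0.1  0.   0.5] open 85.5
```

View pics/j_wrist.png

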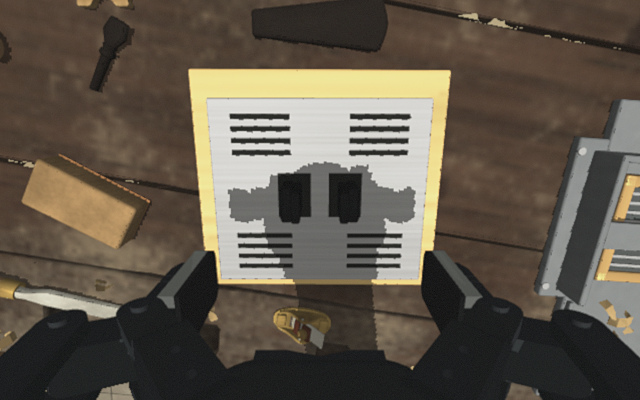

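View pics/j_top.png

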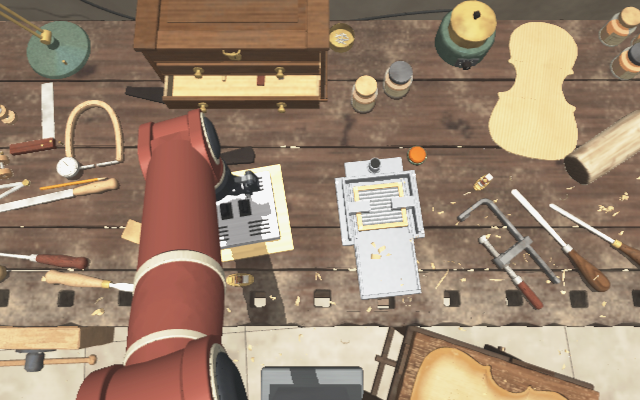

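Run:
```python
from h import *
go([576,-164.6,130],6)
```

```text
t 12.05 pos [588.  154.8 178. ] turn [0.01 0.28 4.12] shift [-67.8 312.4  48.3] shift in target axes [-45.4 316.4  48. ] F [-0.1  0.   0.5] open 85.5
```

step_arm:
  motion:
    - [[0,0,4],[-5,45,0],-1]
    - [[0,0,0],[-6,50,0],-1]
    - [[0,0,0],[-6,55,0],-1]
    - [[0,0,0],[-6,55,0],-1]
    - [[0,0,0],[-6,50,0],-1]
    - [[0,0,0],[-6,40,0],-1]
    - [[0,0,0],[-5,15,0],-1]
    - [[0,0,0],[0,0,0],-1]

```text
t: 13.05
position: [586.2, -163.3, 177.4]
tcp_rot: [-3.135, -0.173, 0.002]
contact_force: [-0.3, -0.3, -0.2]
opening: -0.0
```

Run:
```python
from h import *
go([576,-164.6,130],6)
```

```text
t 13.05 pos [ 586.2 -163.3  177.4] turn [-0.12  0.08  0.31] shift [-10.2   0.3  47.5] shift in target axes [-10.3   0.2  47.4] F [-0.3 -0.3 -0.2] open -0.0
```

step_arm:
  motion:
    - [[0,0,0],[-10,0,20],-1]
    - [[0,0,0],[0,0,25],-1]
    - [[0,0,0],[0,0,0],-1]
    - [[0,0,0],[0,0,0],-1]

```text
t: 13.55
position: [579.1, -152.9, 133.1]
tcp_rot: [-3.127, -0.194, -0.005]
contact_force: [0.0, 0.3, -0.1]
opening: 0.2
```

Run:
```python
from h import *
go([576,-164.6,60],6)
im=cams.get_image("wrist");cv2.imwrite("pics/k_wrist.png",im["frame"])
for m in cams.masks_of("wrist","screen_center")[:1]:
    reg=np.array(m["region"]).astype(np.uint8);ys,xs=np.nonzero(reg)
    pts=np.array([atz(im,(y,x),24)[:2] for y,x in zip(ys,xs)],np.float32)
    print(m["confidence"],m["box"],cv2.minAreaRect(pts))
```

```text
t 13.55 pos [ 579.1 -152.9  133.1] turn [-0.5  -0.19  1.09] shift [-4.8 11.8 73. ] shift in target axes [-4.3 11.3 73.1] F [ 0.   0.3 -0.1] open 0.2
0.69 [260.2, 96.1, 421.1, 237.5] ((602.3202514648438, -161.6480712890625), (99.57125854492188, 109.46862030029297), 5.994512557983398)
```

View pics/k_wrist.png

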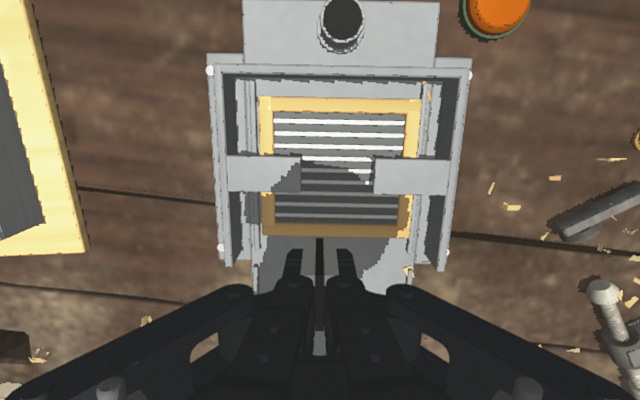

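step_arm:
  motion:
    - [[-0.5,0,1],[-3,11,20],-1]
    - [[0,0,0],[0,0,20],-1]
    - [[0,0,0],[0,0,10],-1]
    - [[0,0,0],[0,0,0],-1]

```text
t: 14.15
position: [580.8, -164.5, 85.9]
tcp_rot: [3.135, 0.167, 0.018]
contact_force: [0.2, -0.3, 0.6]
opening: -0.2
```

Run:
```python
from h import *
go([576.4,-164.3,37],6)
```

```text
t 14.15 pos [ 580.8 -164.5   85.9] turn [ 0.18 -0.65  0.1 ] shift [-5.  -0.8 48.8] shift in target axes [-4.4 -0.7 48.9] F [ 0.2 -0.3  0.6] open -0.2
```

step_arm:
  motion:
    - [[0,-0.6,0],[-4.5,-0.5,15],-1]
    - [[0,0,0],[0,0,15],-1]
    - [[0,0,0],[0,0,5],-1]
    - [[0,0,0],[0,0,0],-1]

```text
t: 14.65
position: [577.1, -164.6, 49.6]
tcp_rot: [3.134, 0.167, 0.004]
contact_force: [0.1, 0.8, 0.2]
opening: -0.6
```

Run:
```python
from h import *
go([576.4,-164.3,35],6)
im=cams.get_image("scene");cv2.imwrite("pics/l_scene.png",cv2.resize(im["frame"][150:350,240:480],None,fx=3,fy=3))
im=cams.get_image("wrist");cv2.imwrite("pics/l_wrist.png",im["frame"])
```

```text
t 14.65 pos [ 577.1 -164.6   49.6] turn [ 0.21 -0.12  0.12] shift [-0.7 -0.4 14.6] shift in target axes [-0.7 -0.3 14.6] F [0.1 0.8 0.2] open -0.6
```

View pics/l_scene.png

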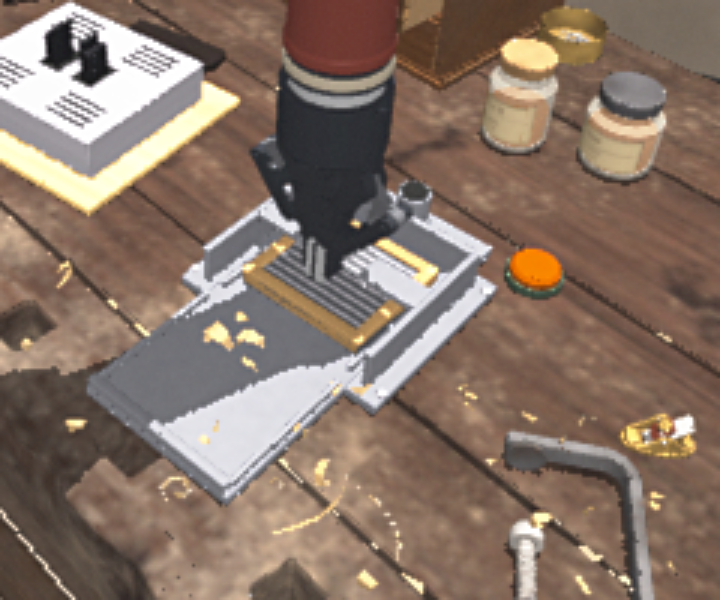

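View pics/l_wrist.png

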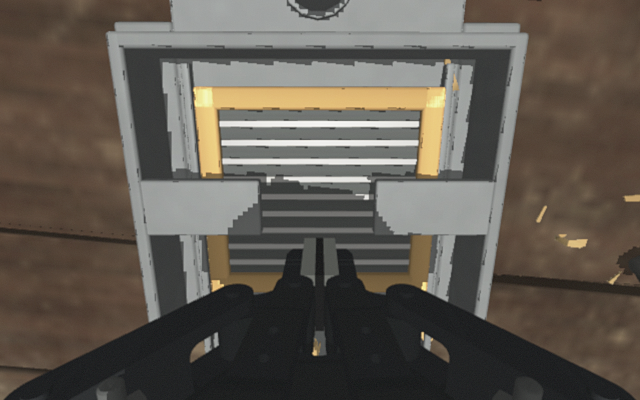

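step_arm:
  motion:
    - [[0,0,0],[0,0,8],-1]
    - [[0,0,0],[0,0,5],-1]
    - [[0,0,0],[0,0,2],-1]
    - [[0,0,0],[0,0,2],-1]

```text
t: 15.25
position: [578.2, -165.0, 34.6]
tcp_rot: [3.133, 0.167, 0.008]
contact_force: [-5.4, 2.5, 20.9]
opening: 0.0
```

Run:
```python
from h import *
go([576.4,-164.3,34],6)
```

```text
t 15.25 pos [ 578.2 -165.    34.6] turn [ 0.26 -0.27  0.1 ] shift [-1.7 -0.9  0.6] shift in target axes [-1.7 -0.9  0.6] F [-5.4  2.5 20.9] open 0.0
```

step_arm:
  motion:
    - [[0,0,0],[-6,0,1],-1]
    - [[0,0,0],[-10,0,1],-1]
    - [[0,0,0],[-10,0,1],-1]

```text
t: 15.62
position: [559.2, -167.8, 34.8]
tcp_rot: [3.129, 0.17, 0.035]
contact_force: [4.5, 0.6, 5.7]
opening: 0.1
```

Run:
```python
from h import *
go([442,-178.5,34],6)
im=cams.get_image("wrist");cv2.imwrite("pics/m_wrist.png",im["frame"])
```

```text
t 15.62 pos [ 559.2 -167.8   34.8] turn [ 0.5  -1.27  0.2 ] shift [-117.6   -2.    -1.9] shift in target axes [-117.7   -1.6    0.8] F [4.5 0.6 5.7] open 0.1
```

View pics/m_wrist.png

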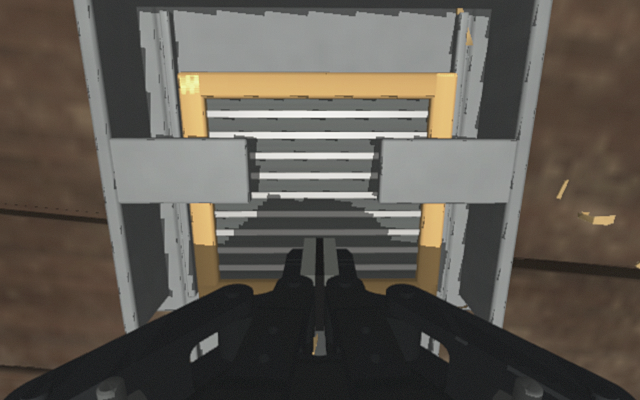

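step_arm:
  motion:
    - [[0.3,-1,0],[-10,0,1.5],-1]
    - [[0,0,0],[-12,0,1.5],-1]
    - [[0,0,0],[-12,0,1.5],-1]
    - [[0,0,0],[-12,0,1.5],-1]
    - [[0,0,0],[-12,0,1.5],-1]
    - [[0,0,0],[-10,0,1.5],-1]

```text
t: 16.42
position: [514.7, -174.8, 35.0]
tcp_rot: [3.122, 0.179, 0.101]
contact_force: [6.3, 2.2, 9.0]
opening: 0.0
```

Run:
```python
from h import *
go([442,-178.5,34],6)
im=cams.get_image("wrist");cv2.imwrite("pics/n_wrist.png",im["frame"])
im=cams.get_image("scene");cv2.imwrite("pics/n_scene.png",cv2.resize(im["frame"][150:350,240:480],None,fx=3,fy=3))
for m in cams.masks_of("wrist","screen_center")[:1]: print(m["confidence"],m["box"])
```

```text
t 16.43 pos [ 514.7 -174.8   35. ] turn [ 0.96 -3.67  0.56] shift [-72.6  -4.6  -3.8] shift in target axes [-72.7  -3.9   1. ] F [6.3 2.2 9. ] open 0.0
0.59 [173.9, 69.4, 449.1, 296.2]
```

View pics/n_wrist.png

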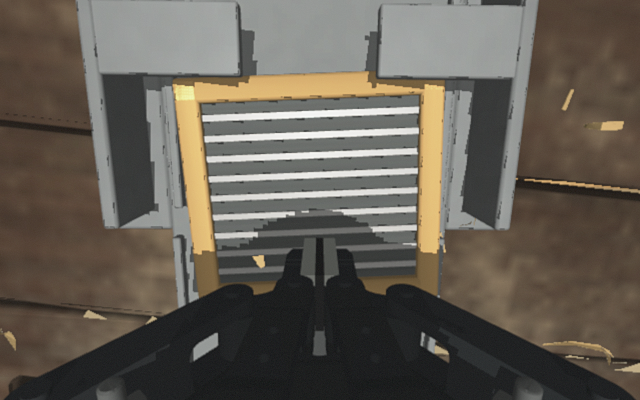

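View pics/n_scene.png

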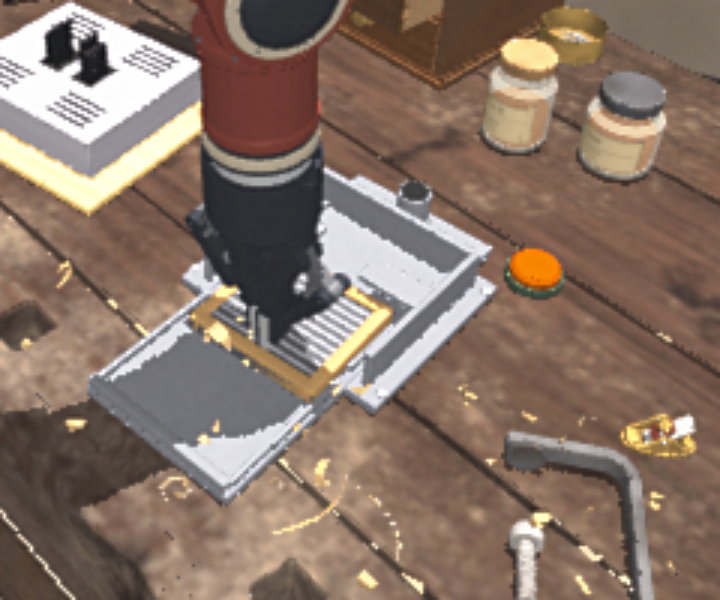

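step_arm:
  motion:
    - [[0,0,0],[2,0,-6],-1]
    - [[0,0,0],[0,0,-10],-1]
    - [[1,-3.7,0.5],[0,0,0],-1]
    - [[0,0,0],[0,0,0],-1]

```text
t: 17.08
position: [507.2, -174.6, 50.5]
tcp_rot: [-3.133, -0.162, 0.028]
contact_force: [-0.6, 0.2, -0.0]
opening: 0.5
```

Run:
```python
from h import *
im=cams.get_image("wrist");cv2.imwrite("pics/o_wrist.png",im["frame"])
for m in cams.masks_of("wrist","screen_center")[:1]:
    reg=np.array(m["region"]).astype(np.uint8);ys,xs=np.nonzero(reg)
    pts=np.array([atz(im,(y,x),24)[:2] for y,x in zip(ys,xs)],np.float32)
    r=cv2.minAreaRect(pts);print(m["confidence"],m["box"],r)
Rm=np.array([[np.cos(.1047),np.sin(.1047)],[-np.sin(.1047),np.cos(.1047)]])
for m in cams.mark_of("wrist","screen_center"):print(m, Rm@(atz(im,m["position"],17)[:2]-[602,-162]))
print("rect in housing",Rm@(np.array(r[0])-[602,-162]))
print("tcp in housing",Rm@(env.get_obs()['position'][:2]-[602,-162]))
go([514.7,-171.2,40],6)
```

```text
0.79 [182.1, 51.0, 442.4, 273.2] ((543.1187744140625, -169.19757080078125), (100.12635803222656, 110.01377868652344), 8.759337425231934)
{'position': [170.2, 316.2], 'confidence': 0.91} [-59.67920809  -0.68109063]
rect in housing [-59.31099925  -1.00454943]
tcp in housing [-96.6712317   -2.45020831]
t 17.23 pos [ 506.1 -174.5   50.3] turn [-0.31  1.07 -0.12] shift [ 9.1 -2.4 10.1] shift in target axes [ 8.9 -2.4 10.3] F [0.2 0.1 0.4] open 0.1
```

View pics/o_wrist.png

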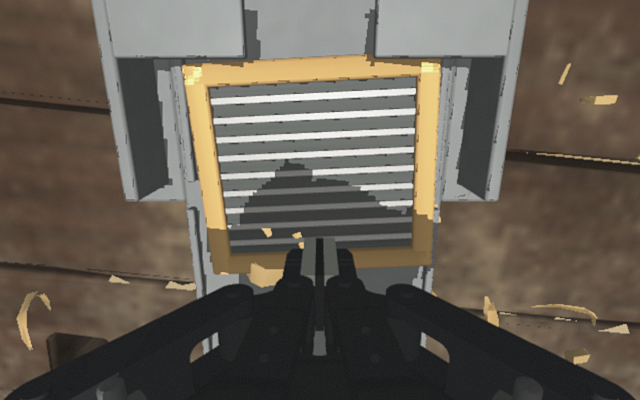

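Run:
```python
from h import *
go([518.8,-183.8,35],6)
```

```text
t 17.23 pos [ 506.1 -174.5   50.3] turn [-0.31  1.07 -0.12] shift [12.  10.6 15. ] shift in target axes [11.6 10.5 15.3] F [0.2 0.1 0.4] open 0.1
```

step_arm:
  motion:
    - [[-0.3,1,0],[13,8,0],-1]
    - [[0,0,0],[0,0,0],-1]

```text
t: 17.48
position: [519.9, -181.8, 49.8]
tcp_rot: [3.137, 0.161, -0.001]
contact_force: [0.8, -0.6, 0.4]
opening: -0.3
```

Run:
```python
from h import *
go([518.8,-183.8,35],6)
```

```text
t 17.48 pos [ 519.9 -181.8   49.8] turn [ 0.01  0.03 -0.14] shift [-1.3  1.9 14.8] shift in target axes [-1.3  1.9 14.8] F [ 0.8 -0.6  0.4] open -0.3
```

step_arm:
  motion:
    - [[0,0,0],[-1,2,8],-1]
    - [[0,0,0],[0,0,5],-1]
    - [[0,0,0],[0,0,2],-1]
    - [[0,0,0],[0,0,2],-1]
    - [[0,-0.3,0],[-10,0,1.5],-1]
    - [[0,-0.5,0],[-10,0,1.5],-1]
    - [[0,-0.5,0],[-10,0,1.5],-1]

```text
t: 18.35
position: [501.2, -186.3, 34.6]
tcp_rot: [3.132, 0.166, 0.006]
contact_force: [5.1, 1.8, 6.0]
opening: 0.2
```

```bash
cat >> h.py <<'E'
def screen(fn):
    im=cams.get_image("wrist");cv2.imwrite(fn,im["frame"])
    for m in cams.masks_of("wrist","screen_center")[:1]:
        reg=np.array(m["region"]).astype(np.uint8);ys,xs=np.nonzero(reg)
        pts=np.array([atz(im,(y,x),24)[:2] for y,x in zip(ys,xs)],np.float32)
        r=cv2.minAreaRect(pts);print(m["confidence"],m["box"],r)
    Rm=np.array([[np.cos(.1047),np.sin(.1047)],[-np.sin(.1047),np.cos(.1047)]])
    for m in cams.mark_of("wrist","screen_center"):print(m, Rm@(atz(im,m["position"],17)[:2]-[602,-162]))
    print("rect in housing",Rm@(np.array(r[0])-[602,-162]),"tcp in housing",Rm@(env.get_obs()['position'][:2]-[602,-162]))
E
python3 - <<'E'
from h import *
screen("pics/p_wrist.png"); go([442,-178.5,35],6)
E
```

```text
0.58 [141.7, 65.7, 428.8, 304.6] ((529.5758666992188, -171.04852294921875), (99.48001861572266, 109.60072326660156), 8.240732192993164)
{'position': [191.7, 293.6], 'confidence': 0.61} [-72.9243303   -1.93960313]
rect in housing [-72.97318628  -1.43001243] tcp in housing [-103.72606866  -13.63056623]
t 18.5 pos [ 500.3 -186.4   34.6] turn [ 0.31 -0.08  0.03] shift [-57.1 -14.   -0.5] shift in target axes [-57.1 -13.9  -0.4] F [3.6 0.6 7. ] open 0.0
```

View pics/p_wrist.png

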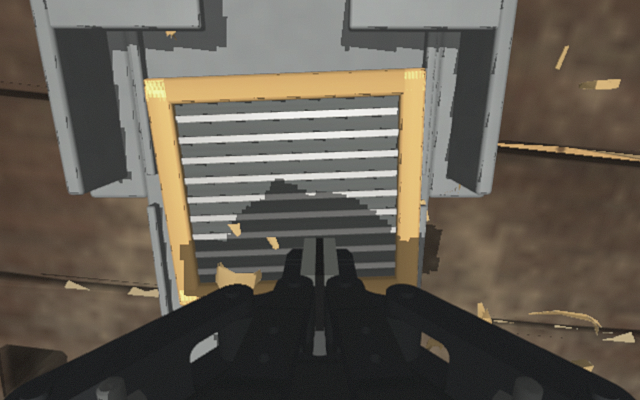

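step_arm:
  motion:
    - [[0,-0.4,0],[-10,0,1.5],-1]
    - [[0,-0.5,0],[-12,0,1.5],-1]
    - [[0,-0.5,0],[-12,0,1.5],-1]
    - [[0,-0.5,0],[-12,0,1.5],-1]

```text
t: 19.0
position: [475.7, -188.9, 34.7]
tcp_rot: [3.123, 0.177, 0.022]
contact_force: [5.4, 2.4, 5.3]
opening: 0.2
```

Run:
```python
from h import *
screen("pics/q_wrist.png"); go([442,-178.5,35],6)
```

```text
0.98 [145.6, 66.3, 428.6, 302.4] ((504.3356018066406, -173.82763671875), (98.75543212890625, 109.4866943359375), 8.23202133178711)
{'position': [191.8, 294.8], 'confidence': 0.95} [-98.55048909  -2.26869169]
rect in housing [-98.36567637  -1.55607745] tcp in housing [-129.62600681  -13.4945861 ]
t 19.15 pos [ 474.5 -189.    34.6] turn [ 0.8  -0.61  0.46] shift [-31.1 -14.   -0.9] shift in target axes [-31.2 -13.8  -0.4] F [4.8 2.1 8.1] open 0.4
```

step_arm:
  motion:
    - [[0.4,-0.6,0.4],[-12,0,1.5],-1]
    - [[0.2,-0.5,0],[-12,0,1.5],-1]
    - [[0,-0.5,0],[-12,0,1.5],-1]
    - [[0,-0.5,0],[-12,0,1.5],-1]

```text
t: 19.65
position: [451.1, -191.4, 34.7]
tcp_rot: [3.123, 0.182, 0.039]
contact_force: [7.2, 2.6, 7.3]
opening: -0.4
```

Run:
```python
from h import *
screen("pics/r_wrist.png"); go([442,-178.5,35],6)
```

```text
{'position': [192.8, 293.8], 'confidence': 0.65} [-123.69147951   -1.69621344]Traceback (most recent call last):
  File "<stdin>", line 2, in <module>
  File "h.py", line 31, in screen
    print("rect in housing",Rm@(np.array(r[0])-[602,-162]),"tcp in housing",Rm@(env.get_obs()['position'][:2]-[602,-162]))
                                         ^
UnboundLocalError: cannot access local variable 'r' where it is not associated with a value
```

View pics/r_wrist.png

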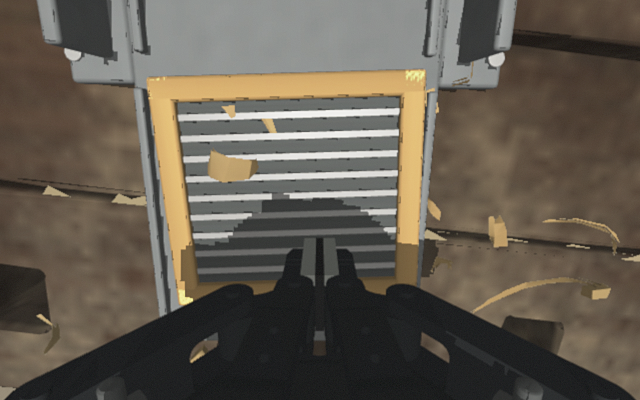

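step_arm:
  motion:
    - [[0.3,-0.5,0.3],[-9,0,1.5],-1]
    - [[0,-0.3,0],[-7,0,1],-1]

```text
t: 20.05
position: [445.2, -192.1, 34.8]
tcp_rot: [3.124, 0.182, 0.049]
contact_force: [3.7, 2.0, 3.5]
opening: 0.0
```

Run:
```python
from h import *
try: screen("pics/s_wrist.png")
except Exception as e: print(e)
go([442,-178.5,35],6)
```

```text
0.81 [145.4, 67.3, 428.5, 304.9] ((473.9474182128906, -177.27816772460938), (99.71437072753906, 110.29617309570312), 8.23098373413086)
{'position': [195.6, 293.3], 'confidence': 0.57} [-130.82795318   -1.38762503]
rect in housing [-128.94806397   -1.81188012] tcp in housing [-159.81409022  -13.48101733]
t 20.2 pos [ 444.5 -192.1   34.7] turn [ 0.73 -1.67  0.63] shift [ -0.9 -13.8  -0.5] shift in target axes [ -1.  -13.8  -0.3] F [4.6 2.4 7.3] open 0.2
```

One more small draw (about 4 mm), then lift off.

step_arm:
  motion:
    - [[0,0,0],[-7,0,1.5],-1]
    - [[0,0,0],[0,0,0],-1]

```text
t: 20.45
position: [444.5, -191.8, 35.1]
tcp_rot: [3.122, 0.187, 0.069]
contact_force: [-0.3, -0.5, 0.0]
opening: 0.0
```

step_arm:
  motion:
    - [[0,0,0],[3,0,-3],-1]
    - [[0,0,0],[1,0,-10],-1]
    - [[0,0,0],[0,0,-30],-1]
    - [[0,0,0],[0,0,-50],-1]
    - [[0,0,0],[0,0,-50],-1]
    - [[0,0,0],[0,0,0],-1]

```text
t: 21.2
position: [437.5, -190.6, 181.7]
tcp_rot: [3.125, 0.182, 0.049]
contact_force: [0.7, -0.7, -0.3]
opening: 0.3
```

Run:
```python
from h import *
try: screen("pics/t_wrist.png")
except Exception as e: print(e)
im=cams.get_image("scene");cv2.imwrite("pics/t_scene.png",cv2.resize(im["frame"][120:340,150:450],None,fx=2.6,fy=2.6))
go([442,-178.5,35],6)
```

```text
0.67 [235.9, 82.5, 372.5, 206.5] ((472.2826232910156, -176.9561767578125), (100.92293548583984, 110.22809600830078), 8.05075454711914)
{'position': [149.5, 306.4], 'confidence': 0.73} [-132.95875534   -1.53583009]
rect in housing [-130.57009151   -1.31766664] tcp in housing [-168.90596377   -9.82331986]
t 21.4 pos [ 434.9 -189.3  176.9] turn [ 0.42 -1.23  0.69] shift [  5.2 -11.  142. ] shift in target axes [  8.2 -10.  141.9] F [-0.3  0.4 -1. ] open 0.1
```

View pics/t_wrist.png

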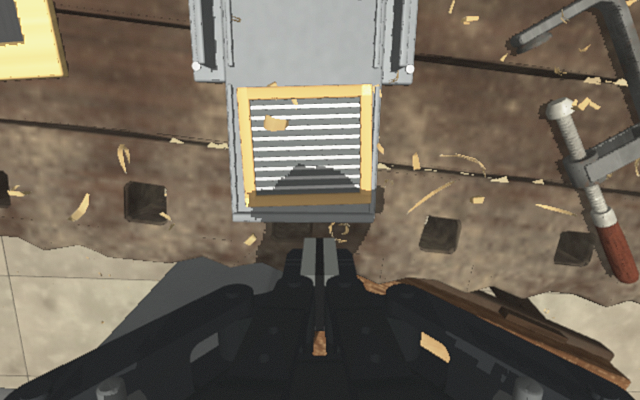

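View pics/t_scene.png

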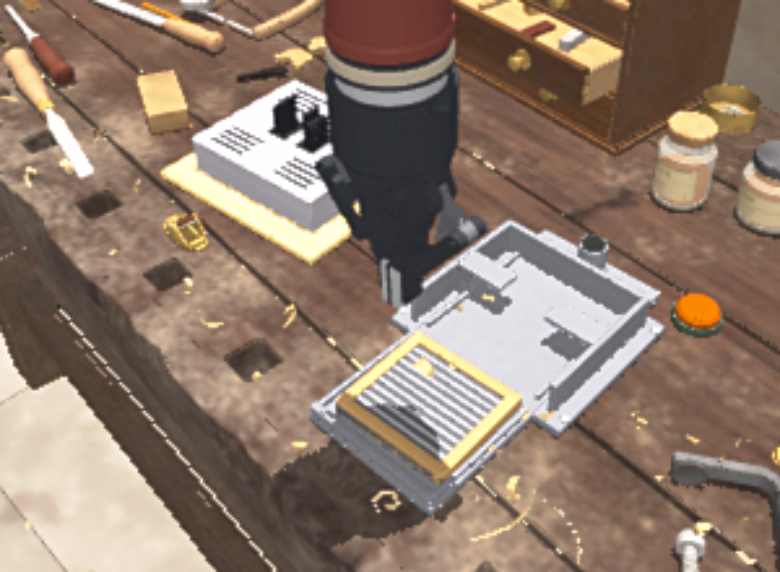

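Run:
```python
from h import *
im=cams.get_image("wrist")
for n in ["apron","housing"]:
    for m in cams.mark_of("wrist",n): print(n,m,atz(im,m["position"],10))
im=cams.get_image("scene")
for n,z in [("apron",10),("screen_center",17),("plane",0),("rosin",0),("tailpiece",0)]:
    for m in cams.mark_of("scene",n)[:1]: print(n,m,atz(im,m["position"],z))
print(env.hand_in())
```

```text
screen_center {'position': [271.8, 314.4], 'confidence': 0.77} [ 476.73136751 -171.70584141   17.        ]
plane {'position': [210.0, 221.2], 'confidence': 0.59} [441.45636009 147.82716177   0.        ]
rosin {'position': [245.2, 417.6], 'confidence': 0.79} [ 717.81920884 -258.48807484    0.        ]
the job is handed in; nothing more can be done
None
```

The job is done and handed in at about 21 s of the 70 s allowed; the hand-in reports no verdict.

**What I did:** I squeezed both tabs, lifted the cover 100 mm clear, turned it about 4° and set it on the board, where the tabs sprung out when I let go. I then pressed the shut fingertips on the grille and drew the screen out onto the apron. Contact force was about 21 N at first touch and 4–9 N while drawing. I stopped once part-way to re-place the finger because the screen had turned slightly.

**Last checks:**
- **Cover:** about 2 mm from the board's centre and 0.4° (0.007 rad) off its sides, flat and tabs up. I measured this just after release, and the last picture shows it unchanged.
- **Screen:** two measurements put its centre 130.6 and 133.0 mm in front of the housing's origin, about 2° turned and flat on the apron. A scene-camera reading disagreed somewhat at about 126 mm. All three are inside the required 122–145 mm.
- **Bystanders:** the finger plane's position matches the start within about 3 mm. The rosin looks unmoved in the pictures, but its start position was misread, so I have no number for it. The tailpiece did not show to the networks in the last view, as the arm hid it. I went nowhere near it.
- **Arm:** it ended with the tool about 180 mm up, touching nothing.

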